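# Release the thick pastry roll

### The job

Two alike roll dispensers stand on the pastry bench, one holding a thick roll behind its gate and the other a slim one. With the fingertips, press down the black paddle of the dispenser that holds the thick roll, so that its lever lifts the gate and the roll runs down to the end stop; then let the paddle come back up so that the gate drops shut behind it. Do not touch the rolls or the gates, do not work the other lever, and leave the nozzle, cup and jar where they stand.

Things in the scene. Friction and masses are not known exactly. Their poses are not given: they have to be found in the camera images.
- dispenser_a: steel dispenser with the thick roll, fixed, 360 x 150 mm, 110 mm high posts; stands left or right, yaw up to 0.18 rad. Origin on the table below the lever pivot, mid-width; x runs down the chute from paddle to end stop, z up. In it (mm): pivot x 0, z 100; paddle x -125; back wall x 20, 91 high; gate x 130; end stop's inner face x 285, 58 high. Chute 100 wide, walls 38 high, falls 0.14 rad to +x
- dispenser_b: the second dispenser, the same in every way, which holds the slim roll. Same frame
- paddle_a (a point): centre of the top face of the black paddle (42 mm along x, 55 along y, 6 thick) on the raised near end of dispenser_a's rocking lever, about 141 mm above the table at rest, sloping 0.215 rad down towards the pivot. Pushed down, it sinks about 56 mm, almost straight down, to the lever's stop. One middle arm joins it to the pivot shaft, two side arms the gate
- lever_a (a joint): dispenser_a's lever angle: 0 at rest, paddle up, gate shut; grows as the paddle goes down; stop at 0.45 rad. A spring returns it; the paddle needs about 2 to 6 N. Gate's lower edge above the chute: 6 mm at 0, about 53 mm at 0.3, 68 mm at 0.45 rad; the thick roll gets out only from about 0.3 rad on
- gate_a (a point): middle of the lower edge of dispenser_a's gate, a steel bar 94 mm wide and 18 mm high across the chute, hung from the lever's arms by two strips; at rest 44 mm above the table
- paddle_b (a point): the same point on dispenser_b's paddle
- lever_b (a joint): angle of dispenser_b's lever, the same meaning
- gate_b (a point): dispenser_b's gate, as gate_a
- roll_thick: loose crisp pastry roll, brown, 44 mm diameter, 90 mm long, about 110 g, lying across dispenser_a's chute against its shut gate. Origin at its centre, y along its axis (x and z turn as it rolls). Its centre starts near x 105 mm in the dispenser's frame and rests near x 263 mm at the end stop; once free it takes about 1 s to get there
- roll_slim: loose pastry roll, 28 mm in diameter and 90 mm long, lying against dispenser_b's shut gate. Origin at its centre
- nozzle: loose steel piping nozzle, a cone 30 mm wide and 50 mm high, standing between the paddles. Origin under its centre
- cup: loose steel cup 68 mm wide, 70 mm high, standing on the left of the work. Origin under its centre
- jar: loose amber jar 60 mm wide, 90 mm high, standing on the right of the work. Origin under its centre
Things that resemble listed ones, but are neither listed nor needed, are in the scene too. What is shaped like the roll_thick but blue, purple or turquoise is not meant.

How it is judged (in metres and radians):
On the way, in this order (a step that is already met when the one before it is completed fails the run):
1. the paddle of the thick roll's dispenser is pressed by the robot, its gate starting to lift (value of joint lever_a above 0.12 rad and contact force between any of the fingers, the arm and lever_a above 0.5 N and x of roll_slim in the frame of dispenser_b below 0.125 m and z of roll_slim in the frame of dispenser_b below 0.09 m and value of joint lever_b below 0.06 rad), for 0.05 s.
2. the thick roll has passed under the lifted gate and reached the end stop (x of roll_thick in the frame of dispenser_a between 0.245 and 0.285 m and z of roll_thick in the frame of dispenser_a below 0.065 m), for 0.2 s.
At the end, for the whole second after the job is handed in: The thick roll lies at rest in its chute within about 20 mm of the end stop, its lever is back (below 0.06 rad) with the gate shut, and the slim roll is still behind its own shut gate (lever below 0.06 rad) (all of step 2 and value of joint each of lever_a, lever_b below 0.06 rad and linear speed of roll_thick below 0.03 m/s and x of roll_slim in the frame of dispenser_b below 0.125 m and z of roll_slim in the frame of dispenser_b below 0.09 m); the robot touches nothing.
It fails at once if the other dispenser's lever is worked (beyond 0.08 rad) (value of joint lever_b above 0.08 rad).
It fails at once if the robot touches a roll (contact force between any of the fingers, the arm and roll_thick above 0.3 N or contact force between any of the fingers, the arm and roll_slim above 0.3 N).
It fails at once if the robot works a lever from its gate side, beyond the pivot, instead of by the paddle ((contact force between any of the fingers, the arm and lever_a above 0.5 N and x of the grasp point in the frame of dispenser_a above 0.05 m) or (contact force between any of the fingers, the arm and lever_b above 0.5 N and x of the grasp point in the frame of dispenser_b above 0.05 m)).
It fails at once if a roll is lifted out of its chute (z of roll_thick in the frame of dispenser_a above 0.1 m or z of roll_slim in the frame of dispenser_b above 0.1 m).
It fails at once if the nozzle, cup or jar is moved by more than 20 mm or tipped (distance of any of nozzle, cup, jar from where it was at the start of the episode above 0.02 m or angle between any of nozzle, cup, jar's own z axis and vertical above 0.4 rad).
It also fails if it takes over 37 s, if anything falls off the work surface, if the arm or the gripper's body presses on something with over 40 N, if the wrist force passes 120 N, or if a joint passes its speed limit or range.

### The arm

A 6-joint arm with a two-finger parallel gripper is mounted at the origin on the work surface. World frame = base frame: x ahead of the robot, y to its left, z up, the work surface at z = 0. Lengths are in mm, angles in rad, forces in N, time in s.
With the tool pointing down it reaches from about 325 to 775 mm from the base axis. Payload 5.5 kg.
Tool frame: the origin (TCP) lies at the very end of the fingers, on their centre line; the grasp point (between the pads) lies 19 mm behind it (arm.grip_point_offset is the distance from the TCP to the grasp point, in mm); z points along the fingers, y is the direction in which the jaws open and shut (so a half turn about z gives the same grasp; the last joint's range is limited). The gripper opens to 88 mm and grips with 3 to 60 N. Pads are 20 mm wide; open, the fingers measure 115 mm over their backs; the gripper's body (75 mm by 178 mm) begins 61 mm behind the grasp point.
Start: joints at [-1.245, 0.091, 1.231, -0, 1.82, -0.057], TCP at [224.112, -556.588, 186.531] pointing down, gripper open.
Joint ranges: [-2.87, 2.87], [-0.86, 2.18], [0.17, 2.46], [-1.51, 4.65], [0.06, 2.69], [-2.65, 2.65]. Speed limits (rad/s): [2.57, 2.57, 3.01, 3.14, 3.14, 3.14].

### API

Orientations are given as a 3x3 rotation matrix whose columns are the frame's x, y, z axes.
In Python, from rig import arm gives the robot as it stands. The module is installed in compiled form; this text tells all that it offers.
- The arm moves only by the tool arm_command, never from a script. Its argument "moves" is a list of rows, each a list of 7 numbers: the shift along the tool's x, y, z in cm, then the turn, a rotation vector about the tool's x, y, z in rad, then the closure, from -1 (fully open) to 1 (shut). A call has 1 to 20 rows; each row shifts and turns the commanded pose from where the row before left it, along the tool's axes as they then stand; what a row does not reach is not made up. A row lasts 1/8 s, in which the tool goes at most 62.5 mm and 10.7 degrees, less where a joint would pass 70% of its speed; a pose out of reach is approached as far as the arm can. A call with a gripper value outside its range is refused whole. The fingers move at their own pace and stop on an object; the grip force is fixed at half the most. Time passes only in rows, so rows that do not move let the fingers close. It gives the time, the measured TCP pose, the force and the opening at its end, in the units of the state.
- arm.read_state(): the state, without advancing time (a new reading comes with each control period).
- arm.capture(name): name is "scene" or "top" or "wrist"; returns the picture (420x560x3 uint8, red, green, blue); there is no depth.
- arm.get_calibration(name): a dict with "K" (3x3 intrinsics, pixels), "dist" ([k1, k2, p1, p2, k3] as OpenCV has them; the pictures are not rectified), "view" (4x4, takes a point from world to camera coordinates). Camera axes: x right, y up, looking along -z (the intrinsics and any distortion apply to the point x, -y, -z); pixel columns grow to the right and rows downward; lengths in mm; the calibration is good to about 2 mm. A picture is of the moment at which its call begins: read the wrist's pose just before it. get_calibration takes no time and is no camera call; for the wrist camera it gives the pose at the moment of the call.
- arm.close_job(): hands the job in, once; it reports no verdict.
The state is a dict: "time_s": time; "joint_positions": joint angles; "qvel": joint speeds; "effort": joint torques, N m; "ee_pos": TCP position; "ee_rot": TCP orientation; "wrist_force": force on the tool from outside, world axes, zero at the start; "torque": the same for the moment, N m; "gripper_width": finger opening in mm.
Only numpy, scipy, OpenCV 4.12 (cv2) and the standard library are available. Lean on these libraries where they do the work, as an engineer would, in place of code of your own. Each camera call takes 0.05 s, during which the arm holds its last target.

## Working session

There is one attempt and no reset: what is moved stays moved. The work goes in short steps, Python scripts to look and compute and a tool call to move; the robot and the scene stay as the last step left them, time stands still between calls to the robot, and variables do not carry over. Pictures are saved under pics/ and viewed, and the job is handed in when it is done.

Besides the shell and the picture viewer there is one more tool, called by a JSON object that holds its "method" and its "body". arm_command: Moves the arm, as the interface text tells. Its arguments: {"type":"object","properties":{"moves":{"type":"array","items":{"type":"array","items":{"type":"number"}}}},"required":["moves"]}

```bash
mkdir -p pics
python3 - <<'E'
from rig import arm
import cv2,numpy as np
s=arm.read_state();print(s['time_s'],s['ee_pos'],s['ee_rot'],s['gripper_width'])
for n in['scene','top']:
    im=arm.capture(n);cv2.imwrite(f'pics/{n}0.png',im[:,:,::-1]);c=arm.get_calibration(n);print(n,c)
E
```

```text
0.0 [ 224.01000808 -556.22618197  185.43242233] [[ 9.27609913e-01  3.73549847e-01 -6.00479714e-04]
 [ 3.73550312e-01 -9.27608175e-01  1.79945552e-03]
 [ 1.15176445e-04 -1.89350217e-03 -9.99998201e-01]] 87.5498919979517
scene {'K': array([[395.16065602,   0.        , 284.83188222],
       [  0.        , 395.16065602, 208.28224864],
       [  0.        ,   0.        ,   1.        ]]), 'dist': array([0.03884279, 0.        , 0.        , 0.        , 0.        ]), 'view': array([[-1.97179664e-01,  9.80292912e-01,  1.20825075e-02,
         1.12063899e+02],
       [-6.43953721e-01, -1.38800426e-01,  7.52368292e-01,
         3.20634906e+02],
       [ 7.39218361e-01,  1.40571151e-01,  6.58631890e-01,
        -1.48036793e+03],
       [ 0.00000000e+00,  0.00000000e+00,  0.00000000e+00,
         1.00000000e+00]])}
top {'K': array([[428.74269287,   0.        , 276.63210456],
       [  0.        , 428.74269287, 212.21631842],
       [  0.        ,   0.        ,   1.        ]]), 'dist': array([-0.0344707,  0.       ,  0.       ,  0.       ,  0.       ]), 'view': array([[ 1.88292555e-02, -9.99818656e-01, -2.84849500e-03,
         7.35389906e+00],
       [ 9.95224529e-01,  1.84696612e-02,  9.58488862e-02,
        -6.12949162e+02],
       [-9.57788938e-02, -4.63965526e-03,  9.95391821e-01,
        -1.40818543e+03],
       [ 0.00000000e+00,  0.00000000e+00,  0.00000000e+00,
         1.00000000e+00]])}
```

View pics/scene0.png

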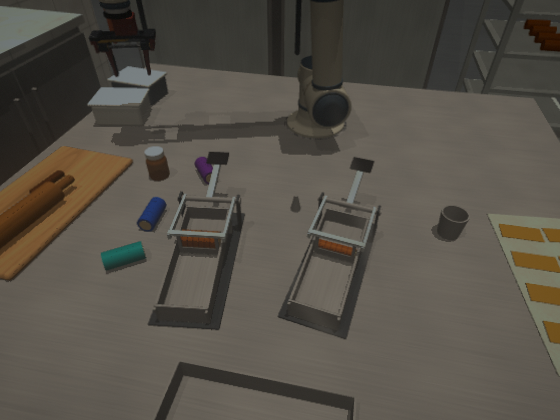

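View pics/top0.png

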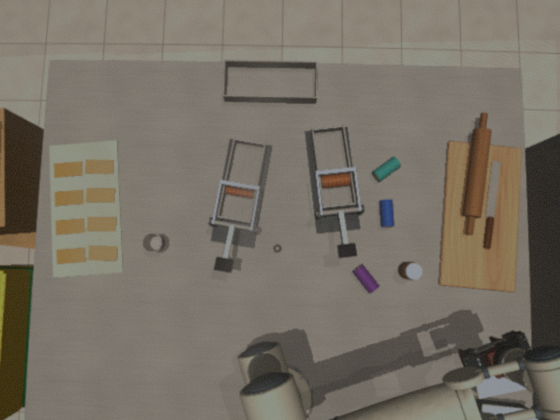

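Run:
```python
import cv2,numpy as np
t=cv2.imread('pics/top0.png');s=cv2.imread('pics/scene0.png')
a=cv2.resize(t[115:285,200:380],None,fx=4,fy=3.5,interpolation=2)
a=cv2.resize(t[120:275,200:380],None,fx=3.8,fy=3.8,interpolation=2)
b=cv2.resize(s[145:330,140:390],None,fx=3.1,fy=3.1,interpolation=2)
g=lambda x:(255*(x/255.)**.6).astype('uint8')
cv2.imwrite('pics/tc.png',g(a));cv2.imwrite('pics/sc.png',g(b))
```

```text
(no output)
```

View pics/tc.png

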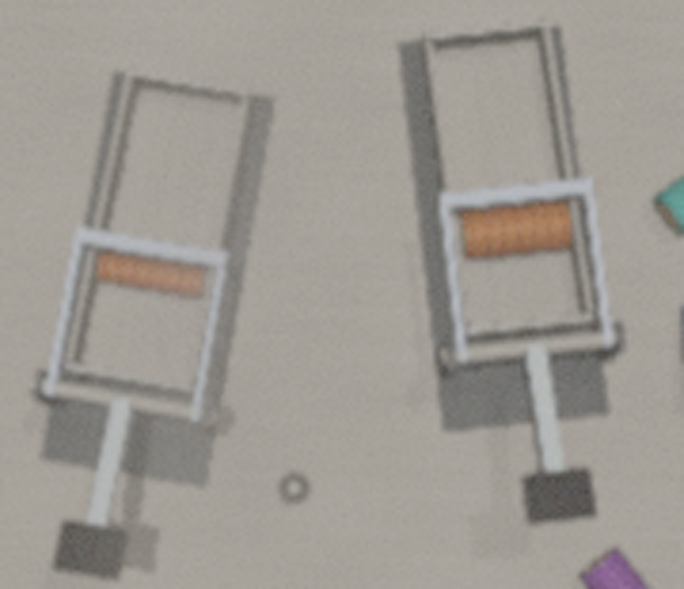

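View pics/sc.png

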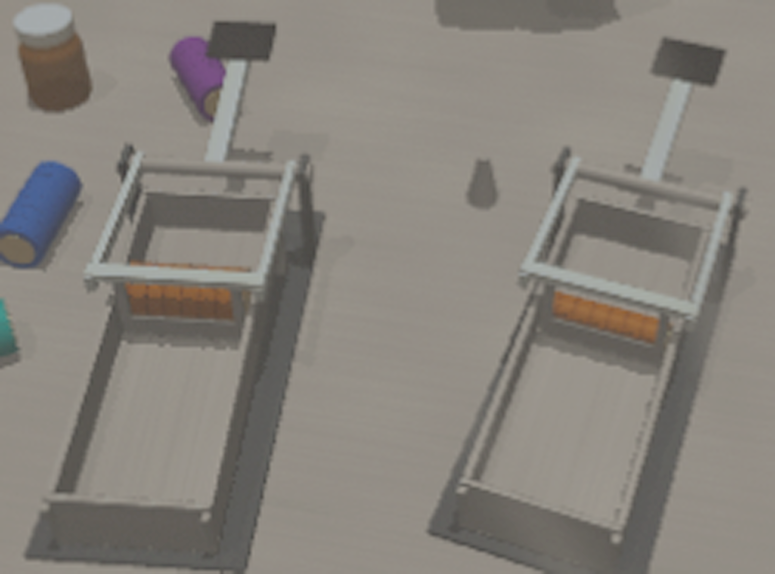

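In the crops, the candidates in the top view are the left dispenser (roll at 240,191, about 8 px thick) and the right one (roll at 336,180, about 12 px thick). The right one holds the thick roll, so its paddle, at top (347,250) and scene (218,158), is the target. The blue, purple and turquoise cylinders lie loose on the bench and are decoys.

```bash
cat > h.py <<'E'
import cv2,numpy as np
from rig import arm
def ray(n,p,c=None):
    c=c or arm.get_calibration(n)
    u=cv2.undistortPoints(np.array([[p]],float),c['K'],c['dist'])[0,0]
    R=c['view'][:3,:3];t=c['view'][:3,3]
    d=R.T@np.array([u[0],-u[1],-1]);return -R.T@t,d/np.linalg.norm(d)
def plane(n,p,z):
    o,d=ray(n,p);return o+d*(z-o[2])/d[2]
def tri(p,q):
    o,d=ray('top',p);a,e=ray('scene',q)
    k=np.linalg.lstsq(np.c_[d,-e],a-o,rcond=None)[0];A=o+k[0]*d;B=a+k[1]*e
    return (A+B)/2,np.linalg.norm(A-B)
E
python3 - <<'E'
from h import *
def blob(f,box,th):
    im=cv2.imread(f);x0,y0,x1,y1=box;g=cv2.cvtColor(im,6)[y0:y1,x0:x1]
    m=(g<th).astype('uint8');n,l,st,c=cv2.connectedComponentsWithStats(m)
    i=1+np.argmax(st[1:,4]);k=(l==i).astype('uint8')
    cn=max(cv2.findContours(k,0,1)[0],key=cv2.contourArea);r=cv2.minAreaRect(cn)
    print(f,st[i],c[i]+[x0,y0],r, g.min()); return c[i]+[x0,y0]
ta=blob('pics/top0.png',(333,238,362,262),55);tb=blob('pics/top0.png',(210,252,240,278),55)
sa=blob('pics/scene0.png',(203,147,233,169),55);sb=blob('pics/scene0.png',(345,153,378,176),55)
for n,t,s in(('a',ta,sa),('b',tb,sb)):
    print(n,tri(t,s),plane('top',t,141),plane('scene',s,141))
# end stop/pivot posts
for nm,p,z in(('a stop L',(200+428/3.8,120+42/3.8),58),('a stop R',(200+555/3.8,120+28/3.8),58),('a pivot L',(200+447/3.8,120+356/3.8),105),('a pivot R',(200+615/3.8,120+338/3.8),105),('jar',(411,271),90),('nozzle',(277.5,248),50)):
    print(nm,plane('top',p,z).round(1))
E
```

```text
pics/top0.png [  5   6  18  13 195] [346.51794872 250.        ] ((13.5, 12.0), (12.0, 17.0), 90.0) 32
pics/top0.png [ 5  6 13 13 98] [220.64285714 263.83673469] ((11.756756782531738, 11.95945930480957), (12.329923629760742, 11.179131507873535), 9.462322235107422) 43
pics/scene0.png [  0   5  26  17 294] [215.36054422 158.79251701] ((12.5, 13.0), (16.0, 25.0), 90.0) 32
pics/scene0.png [  6   4  23  16 240] [361.825      164.50833333] ((16.764705657958984, 11.44117546081543), (20.61552619934082, 12.12678050994873), 14.03624439239502) 33
a (array([ 490.64651165, -203.19512122,  131.9095642 ]), np.float64(7.158544650313113)) [ 489.51572809 -198.27274194  141.        ] [ 503.50204793 -201.60800694  141.        ]
b (array([440.20549633, 182.96112682, 137.11025883]), np.float64(8.329884867123258)) [440.09065271 186.64290052 141.        ] [446.98497387 178.56879816 141.        ]
a stop L [885.4 -96.8  58. ]
a stop R [ 900.3 -208.9   58. ]
a pivot L [ 603.2 -111.8  105. ]
a pivot R [ 620.9 -252.4  105. ]
jar [ 427.1 -412.1   90. ]
nozzle [492.9  13.6  50. ]
```

The paddle's top centre is at about (489, -199, 141). That agrees with the pivot posts: their mid-point (612, -182) less 125 mm at yaw 0.12. The scene blob was polluted by the purple roll next to it, so I'll hover and check from there.

{"method": "arm_command", "body": {"moves": [[3.16,-1.93,0,0,0,0,1],[3.16,-1.93,0,0,0,0,1],[3.16,-1.93,0,0,0,0,1],[3.16,-1.93,0,0,0,0,1],[3.16,-1.93,0,0,0,0,1],[3.16,-1.93,0,0,0,0,1],[3.16,-1.93,0,0,0,0,1],[3.16,-1.93,0,0,0,0,1],[3.16,-1.93,0,0,0,0,1],[3.16,-1.93,0,0,0,0,1],[3.16,-1.93,0,0,0,0,1],[3.16,-1.93,0,0,0,0,1],[0,0,0,0,0,0.13,1],[0,0,0,0,0,0.13,1],[0,0,0,0,0,0,1]]}}

```text
time_s: 1.98
ee_pos: [489.2, -199.9, 186.0]
ee_rot: [[0.992, 0.124, -0.001], [0.124, -0.992, 0.0], [-0.001, -0.001, -1.0]]
wrist_force: [0.5, -0.3, -0.8]
gripper_width: 0.9
```

Run:
```python
from h import *
s=arm.read_state();print(s['time_s'],s['ee_pos'],s['ee_rot'].round(3),s['gripper_width'],s['wrist_force'])
c=arm.get_calibration('wrist');w=arm.capture('wrist');a=arm.capture('scene')
def proj(c,P):
    v=c['view'][:3,:3]@P+c['view'][:3,3]
    return cv2.projectPoints(np.array([[v[0],-v[1],-v[2]]]),np.zeros(3),np.zeros(3),c['K'],c['dist'])[0].ravel()
P=np.array([489,-199,141.]);u=proj(c,P);v=proj(arm.get_calibration('scene'),P)
print(u,v,proj(c,np.array(s['ee_pos'])))
cv2.imwrite('pics/w1.png',w[:,:,::-1]);
b=cv2.resize(a[100:260,140:300],None,fx=3.7,fy=3.7,interpolation=2);cv2.imwrite('pics/s1.png',b[:,:,::-1])
```

```text
1.975 [ 489.22955828 -199.8986347   186.01973215] [[ 0.992  0.124 -0.001]
 [ 0.124 -0.992  0.   ]
 [-0.001 -0.001 -1.   ]] 0.8522300506868005 [ 0.45347957 -0.28069135 -0.78211851]
[276.16326609 217.10354762] [218.07848334 155.90808484] [277.11308123 237.52269923]
```

View pics/w1.png

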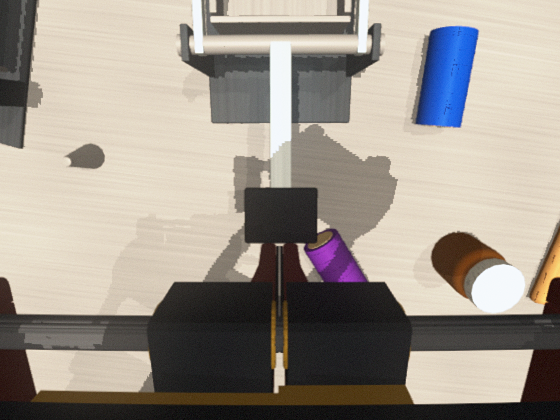

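View pics/s1.png

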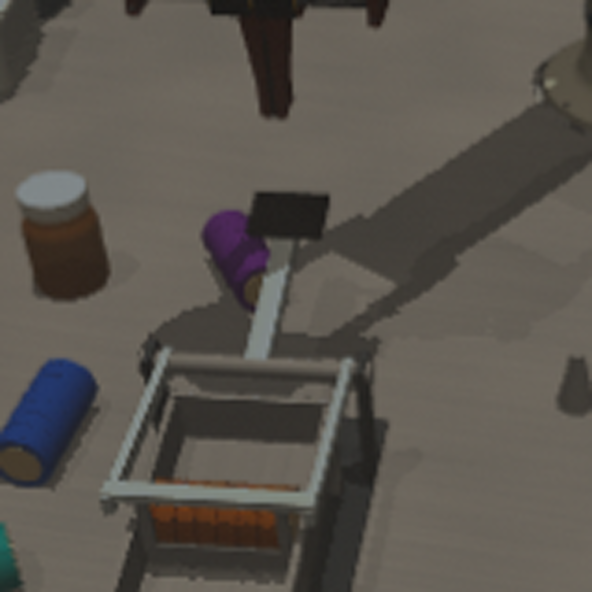

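The wrist view shows the paddle centre at (281,215) against a predicted (276,217). The paddle is therefore about 4 mm further to -y, and I'll correct by 3.5 mm. Press, then hold.

{"method": "arm_command", "body": {"moves": [[0.1,0.35,1.0,0,0,0,1],[0,0,1.0,0,0,0,1],[0,0,1.0,0,0,0,1],[0,0,0.8,0,0,0,1],[0,0,0.8,0,0,0,1],[0,0,0.8,0,0,0,1],[0,0,0.8,0,0,0,1],[0,0,0.8,0,0,0,1],[0,0,0.8,0,0,0,1],[0,0,0.8,0,0,0,1],[0,0,0.8,0,0,0,1],[0,0,0,0,0,0,1],[0,0,0,0,0,0,1],[0,0,0,0,0,0,1],[0,0,0,0,0,0,1],[0,0,0,0,0,0,1]]}}

```text
time_s: 4.08
ee_pos: [490.9, -203.6, 92.8]
ee_rot: [[0.992, 0.122, 0.0], [0.122, -0.992, -0.0], [0.0, 0.0, -1.0]]
wrist_force: [-0.9, -1.6, 3.5]
gripper_width: 0.5
```

Run:
```python
from h import *
a=arm.capture('scene');b=cv2.resize(a[100:340,120:300],None,fx=2.5,fy=2.5,interpolation=2);cv2.imwrite('pics/s2.png',b[:,:,::-1])
```

```text
(no output)
```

View pics/s2.png

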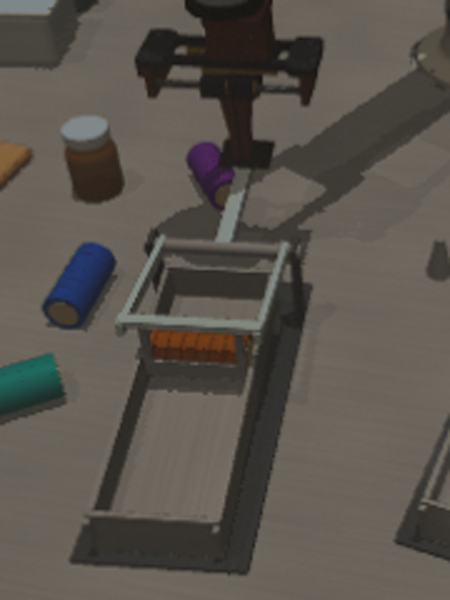

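Run:
```python
from h import *
s=arm.read_state();print(s['time_s'],s['ee_pos'],s['wrist_force'])
def proj(n,P):
    c=arm.get_calibration(n);v=c['view'][:3,:3]@P+c['view'][:3,3]
    return cv2.projectPoints(np.array([[v[0],-v[1],-v[2]]]),np.zeros(3),np.zeros(3),c['K'],c['dist'])[0].ravel()
print(proj('scene',np.array(s['ee_pos'])),proj('wrist',np.array(s['ee_pos'])))
w=arm.capture('wrist');a=arm.capture('scene')
cv2.imwrite('pics/w3.png',w[:,:,::-1])
g=lambda x:(255*(x/255.)**.6).astype('uint8')
cv2.imwrite('pics/s3.png',g(cv2.resize(a[100:260,150:270],None,fx=3.7,fy=3.7,interpolation=2))[:,:,::-1])
```

```text
4.125 [ 490.85180555 -203.64077287   92.78298229] [-1.57097196 -2.50455927  4.75047337]
[218.00459351 170.85407398] [277.1081029  237.51754102]
```

View pics/w3.png

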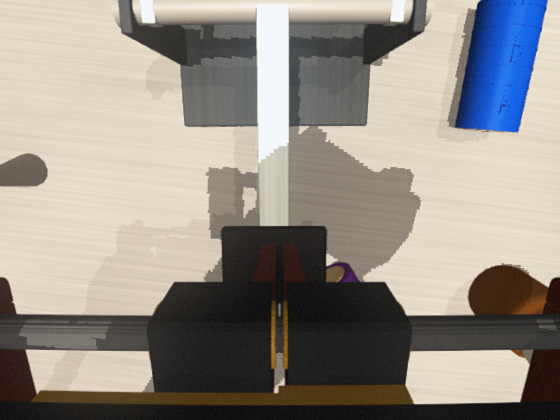

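View pics/s3.png

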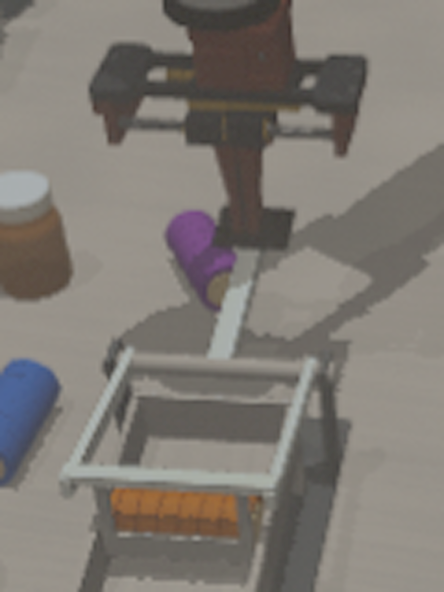

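The crossbar rose only about 4 px, and the visible fingertips sit on the paddle higher than the reported TCP implies, so the lever is only partly pressed. I'll press further in small steps, watching the force.

{"method": "arm_command", "body": {"moves": [[0,0,0.5,0,0,0,1],[-0.1,0,0.5,0,0,0,1],[0,0,0,0,0,0,1]]}}

```text
time_s: 4.6
ee_pos: [489.9, -203.5, 81.8]
ee_rot: [[0.992, 0.123, 0.0], [0.123, -0.992, 0.0], [0.0, -0.0, -1.0]]
wrist_force: [-0.0, -1.5, 2.4]
gripper_width: 0.4
```

```bash
cat > look.py <<'E'
from h import *
import sys
s=arm.read_state();print(s['time_s'],s['ee_pos'],s['wrist_force'])
a=arm.capture('scene');t=arm.capture('top')
g=lambda x:(255*(x/255.)**.6).astype('uint8')
A=cv2.resize(a[140:330,140:260],None,fx=3.1,fy=3.1,interpolation=2);T=cv2.resize(t[110:270,295:400],None,fx=3.6,fy=3.6,interpolation=2)
h=min(len(A),len(T));cv2.imwrite(f'pics/{sys.argv[1]}.png',g(np.hstack([A[:h],T[:h]]))[:,:,::-1])
E
python3 look.py l4
```

```text
4.6 [ 489.87413273 -203.49980808   81.81745916] [-0.00387287 -1.49994216  2.40102395]
```

View pics/l4.png

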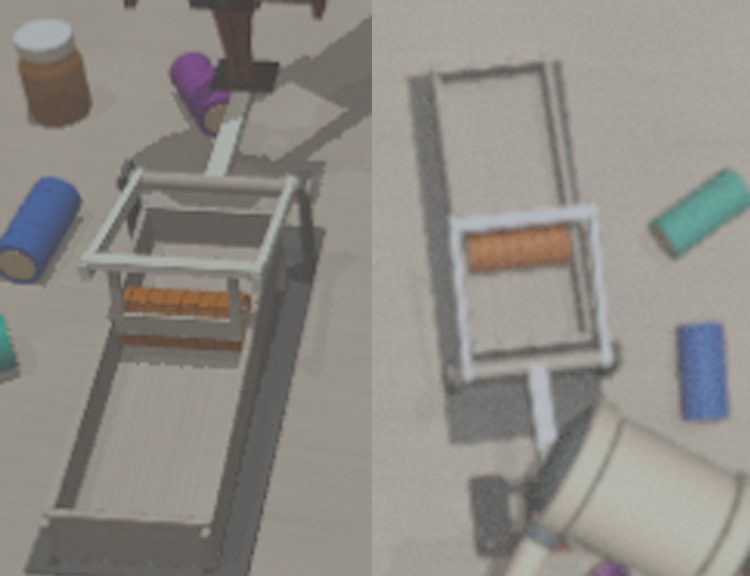

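The gate bar is now visible across the roll's middle, so the lever is moving as intended. I'll keep pressing.

{"method": "arm_command", "body": {"moves": [[-0.1,0,0.5,0,0,0,1],[-0.1,0,0.5,0,0,0,1],[0,0,0.5,0,0,0,1],[0,0,0,0,0,0,1]]}}

```text
time_s: 5.2
ee_pos: [488.2, -203.6, 67.4]
ee_rot: [[0.992, 0.123, 0.001], [0.123, -0.992, 0.0], [0.001, -0.0, -1.0]]
wrist_force: [3.1, 0.1, 5.3]
gripper_width: 0.3
```

```bash
python3 look.py l5
```

```text
5.2 [ 488.22597966 -203.63229672   67.42256252] [3.1032689  0.06890141 5.28809879]
```

View pics/l5.png

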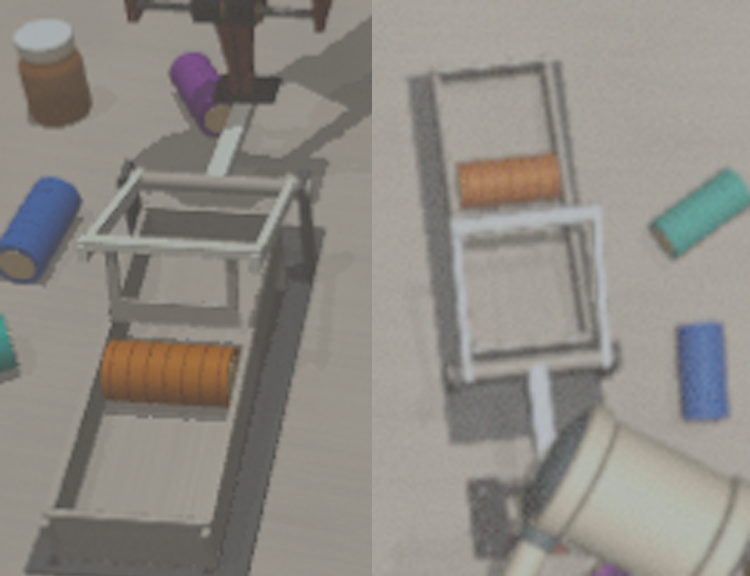

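The roll has passed under the lifted gate and is rolling down. I'll hold for 1 s, then look.

{"method": "arm_command", "body": {"moves": [[0,0,0,0,0,0,1],[0,0,0,0,0,0,1],[0,0,0,0,0,0,1],[0,0,0,0,0,0,1],[0,0,0,0,0,0,1],[0,0,0,0,0,0,1],[0,0,0,0,0,0,1],[0,0,0,0,0,0,1]]}}

```text
time_s: 6.3
ee_pos: [488.3, -203.6, 68.0]
ee_rot: [[0.992, 0.123, 0.001], [0.123, -0.992, 0.0], [0.001, 0.0, -1.0]]
wrist_force: [3.1, 0.1, 6.3]
gripper_width: 0.3
```

```bash
python3 look.py l6
```

```text
6.3 [ 488.25783147 -203.64343923   67.97045542] [3.05738614 0.05755174 6.33391602]
```

View pics/l6.png

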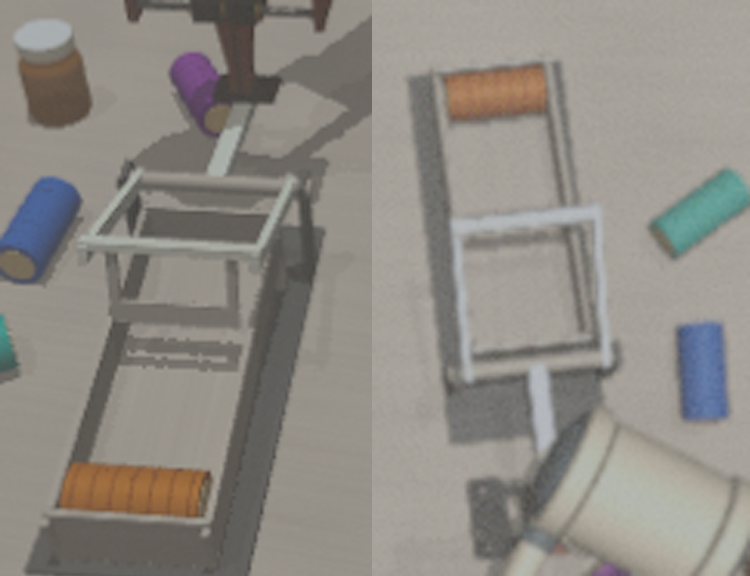

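The roll is at the end stop. Now I'll release the paddle gently, straight up and slowly until clear, then higher.

{"method": "arm_command", "body": {"moves": [[0,0,-0.6,0,0,0,1],[0,0,-0.8,0,0,0,1],[0,0,-0.8,0,0,0,1],[0,0,-0.8,0,0,0,1],[0,0,-0.8,0,0,0,1],[0,0,-0.8,0,0,0,1],[0,0,-0.8,0,0,0,1],[0,0,-0.8,0,0,0,1],[0,0,-1,0,0,0,1],[0,0,-1.5,0,0,0,1],[0,0,-2,0,0,0,1],[0,0,-2,0,0,0,1],[0,0,-2,0,0,0,1],[0,0,0,0,0,0,1],[0,0,0,0,0,0,1],[0,0,0,0,0,0,1],[0,0,0,0,0,0,1]]}}

```text
time_s: 8.52
ee_pos: [487.6, -203.7, 213.7]
ee_rot: [[0.992, 0.123, -0.001], [0.123, -0.992, 0.001], [-0.001, -0.001, -1.0]]
wrist_force: [0.1, 0.3, 1.0]
gripper_width: -0.0
```

```bash
python3 look.py l7
python3 - <<'E'
from h import *
a=arm.capture('scene');cv2.imwrite('pics/full7.png',a[:,:,::-1])
E
```

```text
8.525 [ 487.57446231 -203.68678178  213.73248605] [0.1037012  0.25285459 0.95331288]
```

View pics/l7.png

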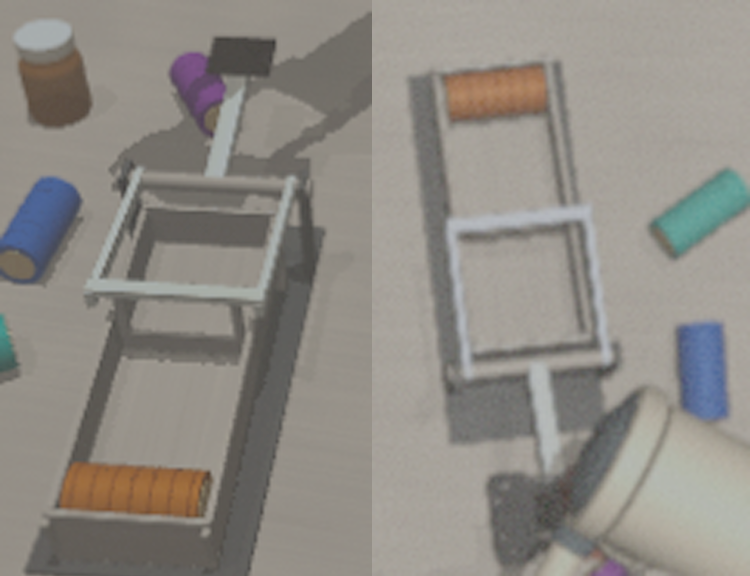

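View pics/full7.png

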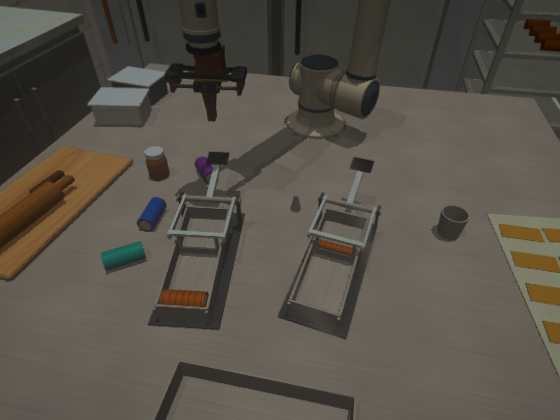

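The paddle is back at (218,158), the same as at the start, and the crossbar is at its rest row. The roll lies at the end stop, the fingers are clear, and nothing else has moved.

```bash
python3 -c "
from rig import arm
print(arm.close_job())"
```

```text
the job is handed in; nothing more can be done
None
```

I pressed the paddle of the right-hand dispenser (the one with the thick roll) with closed fingertips. The gate lifted, the roll ran down to the end stop, and I let the paddle come back up. I then lifted clear and handed the job in at about 8.6 s. The close call gives no verdict.

**Last checks:** in the final pictures:
- The thick roll lies against the end stop.
- Paddle and crossbar are back where they started, to within about a pixel, with the gate down.
- The slim roll is still behind its own gate.
- Nozzle, cup and jar look unmoved.
- The fingers hang well above the paddle.

The wrist force was about 1 N, and no reading during the press was above about 7 N. I did not compute lever angles or object shifts in numbers; these checks are by eye.

**What disagreed:**
- **Tip height:** the closed fingertips looked about 25 mm higher than the reported tool position. The first press, to a reported height of 93 mm, therefore only partly lifted the gate. I pressed on in small steps to 67 mm, watching force and pictures, until the roll ran.
- **Paddle position:** the scene camera's reading was thrown off by the purple roll beside it. I used the top view and corrected 3.5 mm sideways from the wrist view.

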